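# Close the two-hole water bath with its cover plates

### The arm

A 7-joint arm with a two-finger parallel gripper is mounted at the origin on the work surface. World frame = base frame: x ahead of the robot, y to its left, z up, the work surface at z = 0. Lengths are in m, angles in rad, forces in N, time in s.
With the tool pointing down it reaches from about 0.425 to 0.925 m from the base axis. Payload 6.8 kg.
Tool frame: the origin (TCP) lies on the front face of the gripper's body, between the roots of the fingers; the fingertips stand 73 mm ahead of it and the grasp point (between the pads) lies 54 mm ahead of it (env.nose_length is the distance from the TCP to the fingertips, in m); z points along the fingers, y is the line along which they close (so a half turn about z gives the same grasp; the last joint's range is limited). The gripper opens to 85 mm and grips with 20 to 120 N. Pads are 22 mm wide; open, the fingers measure 114 mm over their backs; the gripper's body (76 mm by 85 mm) begins 54 mm behind the grasp point. The pads swing forward as they close: fully open they stand 13 mm farther back than shut.
Start: joints at [-1.375, 0.477, 0.022, 1.555, -0.011, 1.109, -0.083], TCP at [0.202, 0.644, 0.304] pointing down, gripper open.
Joint ranges: [-2.96, 2.96], [-0.34, 2.1], [-1.41, 1.46], [0.24, 2.44], [-1.37, 4.51], [0.17, 1.92], [-2.96, 2.96]. Speed limits (rad/s): [2.39, 2.39, 3.14, 3.14, 3.14, 3.14, 3.14].

### API

Orientations are given as a unit quaternion [w, x, y, z].
In Python, from cell import env, kin, camera, calibration, job gives the robot as it stands. The module is installed in compiled form; this text tells all that it offers. Calls block until the motion is done:
- env.reach(position, orientation): joint-space move of the TCP to a pose.
- env.movel(position, velocity=0.15, rot=None, stop_force=None): straight line of the TCP; rot=None keeps the orientation; velocity is the mean speed in m/s. With stop_force (N) it stops when the force on the tool has changed by that much, and returns True; else False.
- env.goto_joints(angles): joint-space move.
- env.grip(opening, f_grip=None): finger opening in m; f_grip is the grip in N (None keeps the last); returns when the fingers have stopped.
- env.dwell(seconds).
- kin.inverse_kinematics(position, orientation): joint angles nearest the present ones, or None.
- env.get_state(): the state.
- camera(name): name is "side" or "top" or "wrist"; returns (picture, depth): 400x640x3 uint8, blue, green, red; 400x640 float32, m along the optical axis (not along the pixel's ray), 0 where there is no reading.
- calibration(name): a dict with "fx", "fy", "cx", "cy" (pixels), "rvec" (rotation vector, rad) and "tvec" (3), from world to camera coordinates, as OpenCV has them. Camera axes: x right, y down, z forward; pixel columns grow to the right and rows downward; lengths in m; the calibration is good to about 2 mm. A picture is of the moment at which its call begins: read the wrist's pose just before it. calibration takes no time and is no camera call; for the wrist camera it gives the pose at the moment of the call.
A pose or a line that the arm cannot do raises env.PlanningError and nothing moves.
- job.job_done(): hands the job in; it is judged then, once.
The state is a dict: "time": time; "qpos": joint angles; "joint_velocities": joint speeds; "joint_torque": joint torques, N m; "tcp_pos": TCP position; "orientation": TCP orientation; "force": force on the tool from outside, world axes, zero at the start; "torque": the same for the moment, N m; "opening": finger opening in m; "gripper_force": force on a finger pad.
Only numpy, scipy, OpenCV 4.12 (cv2) and the standard library are available. Lean on these libraries where they do the work, as an engineer would, in place of code of your own. Each camera call takes 0.05 s, during which the arm holds its last target. There are 200 camera calls.

### The job

Close the drained water bath: with the fingertips, slide each of the two flat round cover plates across the steel deck into its own opening, the larger plate into the larger opening and the smaller into the smaller, until it drops into the stepped rim and lies flush with the deck. Only push or press the plates, never pick them up, leave the glassware, stopper, wash bottle and mortar where they stand, and finish with the hand clear.

Things in the scene. Friction and masses are not known exactly. Their poses are not given: they have to be found in the camera images.
- bath: Fixed water bath: white case, flat steel deck 270 mm (x) by 380 mm (y), deck surface 160 mm above the bench. Origin: centre of its underside; z up, x away from the robot, y left. The front (robot-side) half of the deck is plain; the rear half has two round openings 170 mm apart along y. Panel knobs on the front face and handles on the ends lie below deck level; a 60 mm thermometer stands in a clip at the rear right corner.
- seat_large (a point): Centre of the larger opening at the level of its seat, 6 mm below the deck surface; axes as the bath's. The opening is a round recess of 116 mm diameter, 6 mm deep, whose floor is a flat ledge around a 73 mm through-hole into the tank. Lies at (60, -85, 154) mm in the bath's frame.
- seat_small (a point): Centre of the smaller opening at the level of its seat, 6 mm below the deck surface; axes as the bath's. Recess of 94 mm diameter, 6 mm deep, with a flat ledge around a 55 mm through-hole. Lies at (60, 85, 154) mm in the bath's frame.
- cover_large: Loose flat metal disc, 112 mm diameter, 6 mm thick, about 0.16 kg, no knob; origin at the centre of its underside, z up. Starts flat on the front half of the deck, in front of the larger opening. It belongs in the larger opening, where it has 2 mm play all round and its top is flush with the deck. Its front edge can lie a few mm beyond the deck's front edge.
- cover_small: Loose flat metal disc, 90 mm diameter, 6 mm thick, about 0.11 kg, no knob; origin at the centre of its underside, z up. Starts flat on the front half of the deck, in front of the smaller opening; 2 mm play all round in its own opening.
- stopper: Loose black rubber stopper, 32 mm wide, 28 mm high, standing on the deck at its rear edge, between the openings or at the rear left corner; origin at the centre of its underside. Leave alone.
- beaker_small: Loose 50 ml glass beaker, 42 mm wide, 60 mm high, standing on the deck at the rear left corner or at the rear edge between the openings; origin at the centre of its underside. Leave alone.
- beaker: Loose 400 ml glass beaker, 78 mm wide, 110 mm high, on the bench to the left of the bath; origin at the centre of its underside. Leave alone.
- flask: Loose conical flask, 82 mm wide at the foot, 132 mm high, on the bench to the left; origin at the centre of its underside. Leave alone.
- wash_bottle: Loose white wash bottle with a bent spout, 64 mm wide, 185 mm high, on the bench to the right of the bath; origin at the centre of its underside. Leave alone.
- mortar: Loose white porcelain mortar, 90 mm wide, 50 mm high, on the bench to the right; origin at the centre of its underside. Leave alone.
There are look-alikes about, which are no part of the job. Leave any brown or yellow look-alike of the cover_small alone.

How it is judged:
At the end, for the whole second after the job is handed in: Each cover lies at rest in its own opening: centre within 4 mm of the opening's centre, underside on the seat to within about 1.5 mm (top flush with the deck), level to within 0.03 rad (horizontal distance between cover_large and seat_large below 0.004 m and z of cover_large in the frame of seat_large between -0.002 and 0.0015 m and angle between each of cover_large, cover_small's own z axis and vertical below 0.03 rad and linear speed of each of cover_large, cover_small below 0.01 m/s and horizontal distance between cover_small and seat_small below 0.004 m and z of cover_small in the frame of seat_small between -0.002 and 0.0015 m); the robot touches nothing.
It fails at once if the large cover is picked up (its centre more than 12 mm above the deck) or stood up on edge (z of cover_large in the frame of seat_large above 0.018 m or angle between cover_large's own z axis and vertical above 0.5 rad).
It fails at once if the small cover is picked up (its centre more than 12 mm above the deck) or stood up on edge (z of cover_small in the frame of seat_small above 0.018 m or angle between cover_small's own z axis and vertical above 0.5 rad).
It fails at once if the stopper or small beaker on the deck is moved more than 15 mm or tipped (distance of any of stopper, beaker_small from where it was at the start of the episode above 0.015 m or angle between any of stopper, beaker_small's own z axis and vertical above 0.3 rad).
It fails at once if the beaker, flask, wash bottle or mortar on the bench is moved more than 15 mm or tipped (distance of any of beaker, flask, wash_bottle, mortar from where it was at the start of the episode above 0.015 m or angle between any of beaker, flask, wash_bottle, mortar's own z axis and vertical above 0.3 rad).
It also fails if it takes over 51 s, if anything falls off the work surface, if the arm or the gripper's body presses on something with over 40 N, if the wrist force passes 120 N, or if a joint passes its speed limit or range.

## Working session

There is one attempt and no reset: what is moved stays moved. The work goes in short steps, each a Python script; the robot and the scene stay as the last script left them, time stands still between calls to the robot, and variables do not carry over. Pictures are saved under pics/ and viewed, at most 10 in all, crops included, and the job is handed in when it is done.

```bash
mkdir -p pics
cat > h.py <<'E'
import numpy as np, cv2
from cell import env, kin, camera, calibration, job
def ray(c,u,v):
    R=cv2.Rodrigues(np.array(c["rvec"],float))[0]; t=np.array(c["tvec"],float).ravel()
    d=np.array([(u-c["cx"])/c["fx"],(v-c["cy"])/c["fy"],1.0])
    return -R.T@t, R.T@d
def onplane(c,u,v,z):
    o,d=ray(c,u,v); return o+d*(z-o[2])/d[2]
def proj(c,P):
    return cv2.projectPoints(np.float64(P).reshape(-1,3),np.float64(c["rvec"]),np.float64(c["tvec"]),np.array([[c["fx"],0,c["cx"]],[0,c["fy"],c["cy"]],[0,0,1.]]),None)[0].reshape(-1,2)
def cloud(c,dep):
    v,u=np.mgrid[0:dep.shape[0],0:dep.shape[1]]
    R=cv2.Rodrigues(np.array(c["rvec"],float))[0]; t=np.array(c["tvec"],float).ravel()
    P=np.dstack([(u-c["cx"])/c["fx"]*dep,(v-c["cy"])/c["fy"]*dep,dep])-t
    W=P@R; W[dep==0]=np.nan; return W
E
python3 - <<'E'
from h import *
for n in("top","side"):
    c=calibration(n); im,d=camera(n); cv2.imwrite(f"pics/{n}0.png",im); np.save(n+"0.npy",d); print(n,ray(c,320,200),c["fx"])
s=env.get_state(); print(s["time"],s["tcp_pos"],s["orientation"],env.nose_length)
E
```

```text
top (array([ 0.42051691, -0.02943034,  1.27722943]), array([ 0.10965128, -0.01131237, -0.99394739])) 407.1999693969691
side (array([ 0.326639  , -1.03689156,  0.80833552]), array([ 0.18044596,  0.80523094, -0.56521831])) 468.03187888583966
0.1 [0.20182397 0.64369371 0.30301143] [-5.81810660e-05  1.51302819e-01  9.88487110e-01 -8.28752059e-04] 0.0726
```

View pics/top0.png

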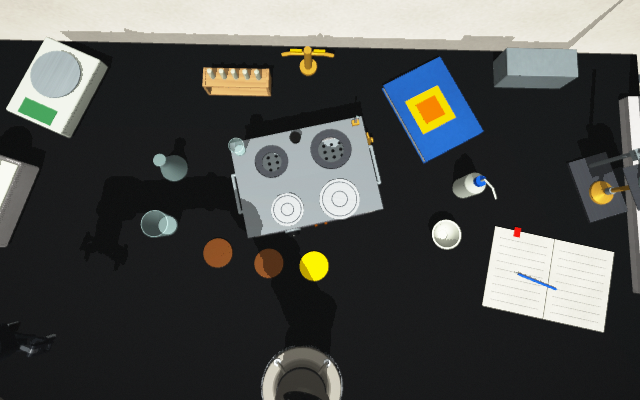

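View pics/side0.png

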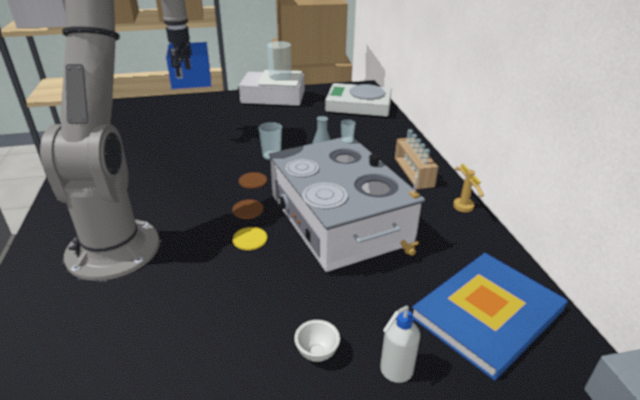

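Top view: the candidates for cover_small are the grey disc on the deck (287,209), the brown ones on the bench (217,253) and (268,263), and the yellow one (314,266). I choose the grey (287,209) for the small cover. The large cover is at (339,199), the openings are at (271,161) small and (331,148) large. The stopper is at (295,136), the small beaker at (237,146).

Run:
```python
from h import *
c=calibration("top")
for n,u,v,z in(("cs",287,209,.166),("cl",339,199,.166),("os",271,161,.16),("ol",331,148,.16),("stop",295,136,.18),("bk",237,146,.2),("FR",383,207,.16),("FL",248,237,.16)):
    print(n,onplane(c,u,v,z).round(3))
a,b=onplane(c,271,161,.16),onplane(c,331,148,.16)
y=(a-b)[:2];yaw=np.arctan2(y[1],y[0])-np.pi/2; print(np.linalg.norm(y),yaw)
ctr=(onplane(c,287,209,.166)+onplane(c,339,199,.166)+a+b)/4
# tool down, tool x toward bath x
from scipy.spatial.transform import Rotation as R
for back in (0.10,):
  for k in (0,np.pi):
    q=(R.from_euler("z",yaw+k)*R.from_quat([1,0,0,0])).as_quat()[[3,0,1,2]]
    p=[ctr[0]-back*np.cos(yaw),ctr[1]-back*np.sin(yaw),0.47]
    print(k,p,q,kin.inverse_kinematics(p,q))
w=calibration("wrist"); o,d=ray(w,320,200); print("wrist",o,d,env.get_state()["tcp_pos"],w["fx"])
```

```text
cs [0.517 0.048 0.166]
cl [ 0.547 -0.094  0.166]
os [0.651 0.096 0.16 ]
ol [ 0.691 -0.07   0.16 ]
stop [0.718 0.03  0.18 ]
bk [0.682 0.184 0.2  ]
FR [ 0.528 -0.216  0.16 ]
FL [0.439 0.152 0.16 ]
0.17155438454147315 0.2383902088442702
0 [np.float64(0.5040840819848053), np.float64(-0.028790576163683922), 0.47] [0.         0.99290467 0.11891306 0.        ] [-1.01157848  0.06230782  1.02094018  1.76277583 -0.05447962  1.34654842
 -1.311784  ]
3.141592653589793 [np.float64(0.5040840819848053), np.float64(-0.028790576163683922), 0.47] [-0.         -0.11891306  0.99290467  0.        ] [-0.75397834  0.05542095  0.73624233  1.75350931 -0.03815582  1.34715513
  1.7991522 ]
wrist [0.12786276 0.66672623 0.37380272] [ 0.29031975 -0.09492174 -0.95221965] [0.20182397 0.64369371 0.30301143] 344.69170638823203
```

```bash
cat >> h.py <<'E'
from scipy.spatial.transform import Rotation as Ro
def quat(yaw): return (Ro.from_euler("z",yaw+np.pi)*Ro.from_quat([1,0,0,0])).as_quat()[[3,0,1,2]]
E
python3 - <<'E'
from h import *
yaw=.238; ctr=np.array([.6015,-.005])
p=ctr-.04*np.array([np.cos(yaw),np.sin(yaw)])
env.reach([p[0],p[1],.47],quat(yaw))
s=env.get_state(); c=calibration("wrist"); im,d=camera("wrist")
cv2.imwrite("pics/w1.png",im); np.save("w1.npy",d)
import json; json.dump({k:np.array(v).ravel().tolist() for k,v in c.items()},open("w1.json","w"))
print(s["time"],s["tcp_pos"],s["force"])
W=cloud(c,d)
for n,P in(("cs",[.517,.048,.166]),("cl",[.547,-.094,.166]),("os",[.651,.096,.16]),("ol",[.691,-.07,.16]),("decks",[.6,0,.16])):
    u,v=proj(c,P)[0]; print(n,u,v,W[int(np.clip(v,0,399)),int(np.clip(u,0,639))])
E
```

```text
2.8167 [ 0.56272495 -0.01341997  0.46973947] [0.21167105 0.33735742 0.52316867]
cs 386.14889837567694 136.1352385209283 [0.51676212 0.0474279  0.16775025]
cl 251.29399457967577 131.80194133085058 [ 0.54603377 -0.09424289  0.16729495]
os 390.70997377618596 252.6300182143965 [0.70074678 0.13418191 0.04239893]
ol 250.52889382012373 252.2326757783935 [ 0.75219488 -0.08229409  0.04520825]
decks 324.3300274237758 195.8840543647415 [ 5.99210477e-01 -5.82933032e-04  1.59468306e-01]
```

View pics/w1.png

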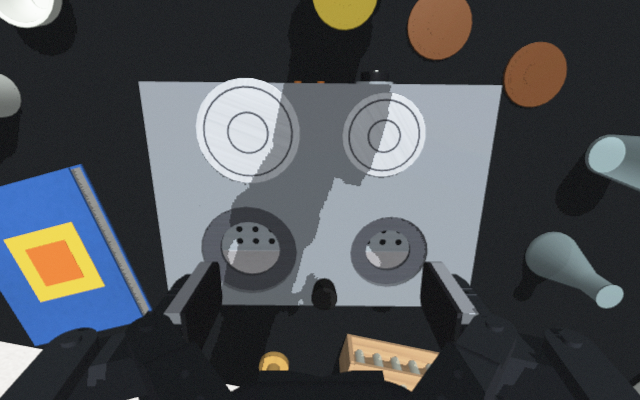

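Wrist view: covers at (248,131) large and (384,136) small, openings at (249,249) large and (389,251) small, stopper at (323,292). The fingers hide the rear corners. I'll measure the discs and recesses from the height map.

Run:
```python
from h import *; import json
c={k:(v[0] if len(v)==1 else np.array(v)) for k,v in json.load(open("w1.json")).items()}
d=np.load("w1.npy"); W=cloud(c,d); Z=W[...,2]
deck=Z[180:200,300:340]; z0=np.nanmedian(deck); print("deck",z0,np.nanstd(deck))
im=cv2.imread("pics/w1.png"); 
for n,(u,v),r,up,R in(("cl",(248,131),62,1,.056),("cs",(384,136),52,1,.045),("ol",(249,249),58,0,.058),("os",(389,251),50,0,.047)):
    # z-plane footprint
    m=((Z>z0+.003) if up else (Z<z0-.003)).astype(np.uint8)
    roi=np.zeros_like(m); cv2.circle(roi,(u,v),r,1,-1); m&=roi
    cn=max(cv2.findContours(m,cv2.RETR_EXTERNAL,cv2.CHAIN_APPROX_NONE)[0],key=cv2.contourArea)[:,0,:]
    zz=.166 if up else .160
    P=np.array([onplane(c,a+0.,b+0.,zz)[:2] for a,b in cn])
    if not up:  # keep edges not occluded by fingers
        pass
    A=np.c_[P,np.ones(len(P))]
    for _ in range(4):
        s=np.linalg.lstsq(2*A*[1,1,.5],(P**2).sum(1),rcond=None)[0]
        rad=np.sqrt(s[2]+s[0]**2+s[1]**2); e=np.hypot(*(P-s[:2]).T)-rad
        k=abs(e)<max(.0015,2*e.std()); P,A=P[k],A[k]
    print(n,s[:2].round(4),"r",rad.round(4),"exp",R,"res",e.std().round(4),len(P),cv2.fitEllipse(cn.astype(np.float32))[0])
```

```text
deck 0.16052750120559123 0.0007322876591370634
cl [ 0.5483 -0.0979] r 0.0553 exp 0.056 res 0.0003 296 (247.3802947998047, 129.75955200195312)
cs [0.517  0.0445] r 0.0443 exp 0.045 res 0.0003 235 (383.137939453125, 133.9027862548828)
ol [ 0.6892 -0.0726] r 0.0564 exp 0.058 res 0.0005 237 (249.50389099121094, 248.26719665527344)
os [0.6505 0.0923] r 0.0454 exp 0.047 res 0.0005 203 (387.996826171875, 250.5310821533203)
```

```bash
cat >> h.py <<'E'
def push(P,T,R,o,clear=.007,over=.0,zt=None):
    P,T=np.array(P),np.array(T); u=(T-P)/np.linalg.norm(T-P); yaw=np.arctan2(u[1],u[0]); q=quat(yaw)
    back=np.sqrt(R*R-o*o/4)+.011
    a=P-u*(back+clear); env.grip(o)
    env.reach([*a,.275],q); print("open",env.get_state()["opening"])
    if zt is None:
        env.movel([*a,.245],.1)
        hit=env.movel([*a,.216],.015,stop_force=4); zt=env.get_state()["tcp_pos"][2]; print("touch",hit,zt,env.get_state()["force"])
        env.movel([*a,zt+.0025],.02)
    else: env.movel([*a,zt+.0025],.1)
    b=T-u*(back-over)
    st=env.movel([*b,zt+.0025],.045,stop_force=15)
    s=env.get_state(); print("push stopped",st,"left",(b-s["tcp_pos"][:2])@u,s["force"],s["time"]); return u
E
python3 - <<'E'
from h import *
push([.5483,-.0979],[.6892,-.0726],.056,.08)
c=calibration("wrist"); im,d=camera("wrist"); cv2.imwrite("pics/w2.png",im)
E
```

```text
open 0.07959808009980385
touch True 0.22146171670690634 [-0.55338846 -0.12234154  4.92524493]
push stopped False left 3.090204635400689e-05 [ 0.58915364  0.17254616 -0.67264131] 9.6667
```

View pics/w2.png

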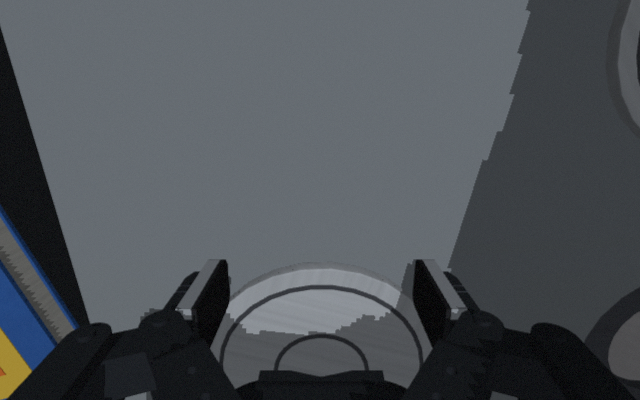

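The large cover sits between the pads, with its front edge at (320,265). It may have dropped. I'll push the small cover next, then check both from above.

```bash
cat >> h.py <<'E'
def look(name,yaw=.2305):
    ctr=np.array([.6015,-.005]); p=ctr-.04*np.array([np.cos(yaw),np.sin(yaw)])
    env.reach([p[0],p[1],.47],quat(yaw)); c=calibration("wrist"); im,d=camera("wrist"); cv2.imwrite(f"pics/{name}.png",im); np.save(name+".npy",d)
    W=cloud(c,d); Z=W[...,2]; print("deck",np.nanmedian(Z[180:200,300:340]))
    for n,T,R in(("large",[.6892,-.0726],.056),("small",[.6505,.0923],.045)):
        for k,off in(("c",(0,0)),("front",(-.8,0)),("back",(.7,0)),("L",(0,.8)),("R",(0,-.8))):
            ox,oy=np.array(off)*R; P=[T[0]+ox*np.cos(yaw)-oy*np.sin(yaw),T[1]+ox*np.sin(yaw)+oy*np.cos(yaw),.16]
            u,v=proj(c,P)[0].astype(int); print(n,k,(u,v),np.nanmedian(Z[v-3:v+4,u-3:u+4]).round(4))
    print(env.get_state()["time"],env.get_state()["force"])
E
python3 - <<'E'
from h import *
p=env.get_state()["tcp_pos"]; env.movel([p[0],p[1],.30],.2)
push([.517,.0445],[.6505,.0923],.045,.06)
p=env.get_state()["tcp_pos"]; env.movel([p[0],p[1],.30],.2)
look("w3")
E
```

```text
open 0.06023094286895252
touch True 0.227574102107912 [-1.68976099 -0.33302019  6.94384957]
push stopped False left 5.6939293924635415e-05 [-0.6717306  -0.43042289 -0.07154591] 16.7917
deck 0.16047726508992155
large c (np.int64(248), np.int64(252)) 0.1655
large front (np.int64(245), np.int64(217)) 0.1666
large back (np.int64(250), np.int64(280)) 0.4101
large L (np.int64(285), np.int64(252)) 0.164
large R (np.int64(211), np.int64(252)) 0.1637
small c (np.int64(387), np.int64(252)) 0.1653
small front (np.int64(389), np.int64(224)) 0.1669
small back (np.int64(386), np.int64(275)) 0.1626
small L (np.int64(417), np.int64(252)) 0.1642
small R (np.int64(358), np.int64(252)) 0.1641
18.15 [-0.02205055  0.96884373  0.33575043]
```

View pics/w3.png

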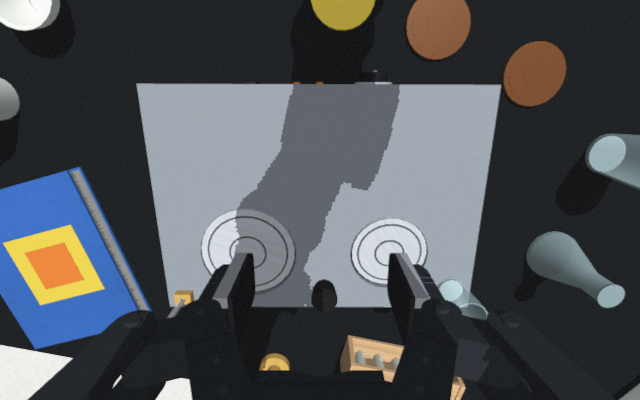

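Both covers lie tilted: the rear edges are down in the recess and the front edges are still on the rim (about 6 mm high). I'll push each one a few mm further with a force stop, then look.

Run:
```python
from h import *
def on(P,T,R,o,zt):
    P,T=np.array(P),np.array(T); u=(T-P)/np.linalg.norm(T-P)
    push(T-u*.001,T,R,o,clear=.006,over=.006,zt=zt)
    p=env.get_state()["tcp_pos"]; env.movel([p[0],p[1],.28],.2)
on([.517,.0445],[.6505,.0923],.045,.06,.2276)
on([.5483,-.0979],[.6892,-.0726],.056,.08,.2215)
look("w4")
```

```text
open 0.0600674749397302
push stopped False left -0.0003456918022535406 [-0.5792225  -0.27556277 -0.071331  ] 20.2833
open 0.07999173342752985
push stopped False left -0.0003131717768901976 [-0.06670056 -0.38744597 -0.45944094] 22.8083
deck 0.16057325192379368
large c (np.int64(249), np.int64(252)) 0.1616
large front (np.int64(247), np.int64(217)) 0.1606
large back (np.int64(251), np.int64(280)) 0.1609
large L (np.int64(286), np.int64(252)) 0.1608
large R (np.int64(212), np.int64(252)) 0.1607
small c (np.int64(389), np.int64(252)) 0.1615
small front (np.int64(391), np.int64(224)) 0.1609
small back (np.int64(387), np.int64(275)) 0.1609
small L (np.int64(418), np.int64(252)) 0.1611
small R (np.int64(359), np.int64(252)) 0.1608
24.1667 [-0.06455392  0.23800006 -0.62766445]
```

View pics/w4.png

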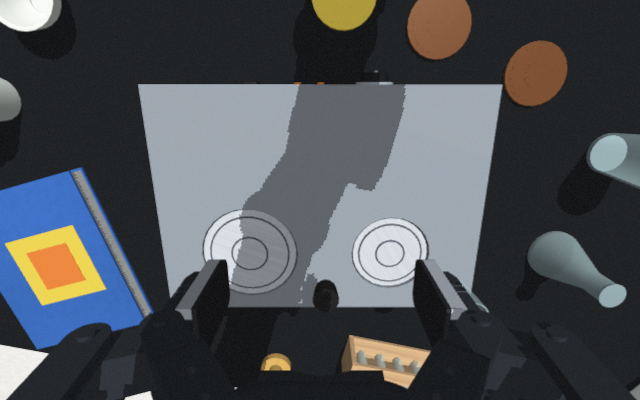

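Both covers are flush with the deck all round (0.1606–0.1616 against a deck at 0.1606), centred at (249,252) and (390,252). The stopper has not moved, and the hand is well clear.

Run:
```python
from h import *
print(job.job_done())
```

```text
the job is handed in; nothing more can be done
None
```

I slid both cover plates into their own openings, where they measured flush with the deck, and handed the job in with the hand clear at about 24 s; the hand-in call returned no verdict.

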